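Move the nested cup one hole along under the diluter's nozzle and hold the lock pin home

ROBOT

A 7-joint arm with a two-finger parallel gripper is mounted at the origin on the work surface. World frame = base frame: x ahead of the robot, y to its left, z up, the work surface at z = 0. Lengths are in m, angles in rad, forces in N, time in s.
With the tool pointing down it reaches from about 0.425 to 0.925 m from the base axis. Payload 6.8 kg.
Tool frame: the origin (TCP) lies at the very end of the fingers, on their centre line; the grasp point (between the pads) lies r.grip_depth behind it (r.grip_depth is the distance from the TCP to the grasp point, in m); z points along the fingers, x is the direction in which the jaws open and shut, and the axes are right-handed (so a half turn about z gives the same grasp; the last joint's range is limited). The gripper opens to 85 mm and grips with 20 to 120 N. Pads are 22 mm wide; open, the fingers measure 114 mm over their backs; the gripper's body (76 mm by 85 mm) begins 54 mm behind the grasp point. The pads swing forward as they close: fully open they stand 13 mm farther back than shut.
Start: joints at [1.022, 0.477, 0.022, 1.555, -0.011, 1.109, -0.083], TCP at [0.288, -0.61, 0.231] pointing down, gripper open.
Joint ranges: [-2.96, 2.96], [-0.34, 2.1], [-1.41, 1.46], [0.24, 2.44], [-1.37, 4.51], [0.17, 1.92], [-2.96, 2.96]. Speed limits (rad/s): [2.39, 2.39, 3.14, 3.14, 3.14, 3.14, 3.14].

INTERFACE

Orientations are given as a rotation vector (axis times angle).
In Python, from bench import readout, grab_frame, workorder, r gives the robot as it stands.
- The arm moves only by the shell command python3 -m handwheel 'ROWS' [FORCE]. ROWS is text: rows parted by semicolons, each of 7 numbers parted by spaces: the shift along the tool's x, y, z in mm, then the turn, a rotation vector about the tool's x, y, z in degrees, then the finger opening in mm, from 0 to 85.4. A call has 1 to 12 rows; each row is the pose to reach, as a shift and turn from the pose commanded when the call began, along the tool's axes at that moment; what a row does not reach only later rows make up. A row lasts 1/8 s, in which the tool goes at most 62.5 mm and 10.7 degrees, less where a joint would pass 70% of its speed; a pose out of reach is approached as far as the arm can. A call with a gripper value outside its range is refused whole. The fingers move at their own pace and stop on an object; FORCE is the grip in N (left out, the last holds). Time passes only in rows, so rows that repeat a pose let the fingers close. It gives the time, the measured TCP pose, the force and the opening at its end, in the units of the state.
- readout.get_obs(): the state, without advancing time (a new reading comes with each control period).
- grab_frame(name): name is "scene" or "top" or "wrist"; returns a dict with "pixels" (384x512x3 uint8, red, green, blue), "fx", "fy", "cx", "cy" (pixels), "rvec" (rotation vector, rad) and "tvec" (3), from world to camera coordinates, as OpenCV has them. Camera axes: x right, y down, z forward; pixel columns grow to the right and rows downward; lengths in m; the calibration is good to about 2 mm. The wrist camera is an equidistant fisheye: a pixel r from the principal point sees the ray r / f radians off the axis. A picture is of the moment at which its call begins. There is no depth.
- workorder.hand_in(): hands the job in, once; it reports no verdict.
The state is a dict: "clock": time; "joints": joint angles; "qvel": joint speeds; "tau": joint torques, N m; "tcp_pos": TCP position; "orientation": TCP orientation; "contact_force": force on the tool from outside, world axes, zero at the start; "moment": the same for the moment, N m; "grip_width": finger opening in m.
Only numpy, scipy, OpenCV 4.12 (cv2) and the standard library are available. Lean on these libraries where they do the work, as an engineer would, in place of code of your own. Each camera call takes 0.05 s, during which the arm holds its last target.

TASK

Nest the clean white cup in the blue catch cup that stands in the holder of the diluter's shuttle, lowering it all the way and not dropping it in. Then pull up the red lock knob, slide the shuttle one hole along the tube towards the diluter so that the cups stand under the nozzle, and let the pin go fully into that hole; keep off the nozzle and leave the jar, the tube rack and the reagent bottle where they are. Finish while still holding the knob, with the pin fully home: do not let go.

Things in the scene. Friction and masses are not known exactly. Their poses are not given: they have to be found in the camera images.
- diluter: Bench diluter, fixed. A square steel tube (25 mm, top face 55 mm high) runs along its y axis; its white housing (240 mm in x, 210 in y, 264 high) is at the tube's -y end, near face at y = -185 mm. Origin on the bench under the tube's axis, below the wanted hole. Holes at y = +90 mm (where the shuttle starts), 0 (next, wanted), -90 mm. Cups travel along x = +105 mm. z is up.
- shuttle (a joint): Travel of the shuttle towards the housing (diluter's -y), m: 0 in the first hole, 0.09 in the next (wanted), 0.18 in the last. Aluminium sleeve (37 mm wide, 60 long, top 61 mm high) on the tube; a plate reaches to the ring holder of the cups, 105 mm off in the diluter's +x. About 0.5 kg, 1 to 2 N of friction when the pin is out; locked, with 1 mm of play, when it is in.
- plunger (a joint): Lift of the lock plunger (knob and pin together), m: 0 = pin fully home in a hole, 0.016 = pulled up to its stop. The pin, 8 mm thick with a round nose, enters the tube by 10 mm, so it is free when lifted by over 10 mm. A spring pushes it down with 5.5 N (home) to 9 N (fully up); let go between holes, the nose rides on the tube (0.010) and drops into the next hole it meets.
- knob: Red upright cylindrical knob of the lock plunger, above the sleeve: diameter 26 mm, height 30 mm. Origin on its axis, 16 mm above its lower face and 14 mm below its top, 99 mm above the bench when the pin is home; it rises with the plunger and travels with the shuttle. Below it 22 mm are free down to the sleeve's top (a barrel 18 mm thick stands there). Axes parallel to the diluter's.
- nozzle: Dispensing arm with steel nozzle, fixed to the diluter, not to be touched. Origin at the nozzle's tip, 180 mm above the bench, over the place of the cups at the wanted hole. The arm (22 mm wide) runs from above the tip along the diluter's -y to the housing; its underside is 216 mm above the bench.
- clean_cup_center (a point): White stackable cup with a green band, loose on the bench, to be nested. This point is at the centre of the cup, 46 mm above its underside; z points to its mouth. Height 92 mm; the upper 50 mm is a plain ring 66 mm in outer diameter (60 mm inside), below a step it narrows to 52 mm, and 48 mm at the foot. Weight about 60 g.
- clean_cup: The same white cup, origin at the centre of its underside.
- catch_cup_center (a point): Blue cup of the same shape, standing loose in the shuttle's ring holder (its underside 18 mm above the bench). This point is at its centre, 46 mm above its underside. When nested, the white cup's step rests on the blue rim and its centre is 50 mm above the blue one's.
- specimen_jar_center (a point): Bystander: clear specimen jar with a yellow lid, 60 mm in diameter, 68 mm high; point at its centre, 34 mm up.
- tube_rack: Bystander: blue rack with capped tubes, 70 mm (x) by 150 mm (y), 84 mm high; origin at the centre of its underside.
- reagent_bottle: Bystander: white reagent bottle with a blue cap, 64 mm in diameter, 150 mm high; origin at the centre of its underside.

How it is judged:
By the outcome, as a careful person would: the job done as asked, in the order asked, and still so for the second after the job is handed in, while the arm keeps its last pose, push and grip.
It also fails if it takes over 50 s, if anything falls off the work surface, if the arm or the gripper's body presses on something with over 40 N, if the wrist force passes 120 N, or if a joint passes its speed limit or range.

## Working session

There is one attempt and no reset: what is moved stays moved. The work goes in short steps, Python scripts to look and compute and a shell command to move; the robot and the scene stay as the last step left them, time stands still between calls to the robot, and variables do not carry over. Pictures are saved under pics/ and viewed, and the job is handed in when it is done.

```bash
ls; mkdir -p pics; python3 - <<'E'
from bench import readout, grab_frame, workorder, r
import cv2
print(readout.get_obs()); print(r.grip_depth)
for n in ["scene","top","wrist"]:
    f=grab_frame(n); cv2.imwrite(f"pics/{n}0.png",f["pixels"][:,:,::-1])
    print(n,{k:f[k] for k in f if k!="pixels"})
E
```

```text
pics
{'clock': 0.0, 'joints': array([ 1.02188035,  0.47781435,  0.02236298,  1.55643101, -0.01154612,
        1.10932103, -0.08311558]), 'qvel': array([-0.00040885, -0.00129991,  0.0003487 ,  0.00123148,  0.00039776,
        0.00043699, -0.00177473]), 'tau': array([ 3.84153727e-04, -5.96448326e+01,  1.60788137e+00, -2.81192493e+01,
        1.22599269e-02,  9.47239052e-03,  1.15794819e-05]), 'tcp_pos': array([ 0.28774146, -0.60994556,  0.23032525]), 'orientation': array([-2.65258281e+00,  1.68159845e+00,  2.53408934e-03]), 'contact_force': array([ 4.18101502e-01, -9.05245571e-02,  1.26907919e-04]), 'moment': array([ 0.01500199, -0.05054816,  0.01981122]), 'grip_width': 0.08541381684597084}
0.0187
scene {'fx': 446.9379294233987, 'fy': 446.9379294233987, 'cx': 263.33342347861054, 'cy': 187.19721620947402, 'rvec': array([ 2.00088596,  1.78381163, -0.48858151]), 'tvec': array([-0.20385913, -0.39898428,  1.4498007 ])}
top {'fx': 470.1278370571175, 'fy': 470.1278370571175, 'cx': 248.2166877115025, 'cy': 187.98496826690064, 'rvec': array([ 2.12952011, -2.16025159,  0.17306145]), 'tvec': array([0.14437156, 0.605096  , 0.89393424])}
wrist {'fx': 297.3186396354542, 'fy': 297.3186396354542, 'cx': 258.2434855913292, 'cy': 192.85575161999134, 'rvec': array([-2.42967132,  1.53829488,  0.23763525]), 'tvec': array([-0.6735061 , -0.03933765,  0.37797104])}
```

View pics/scene0.png

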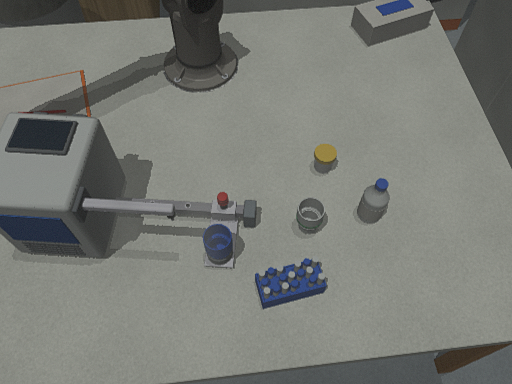

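View pics/top0.png

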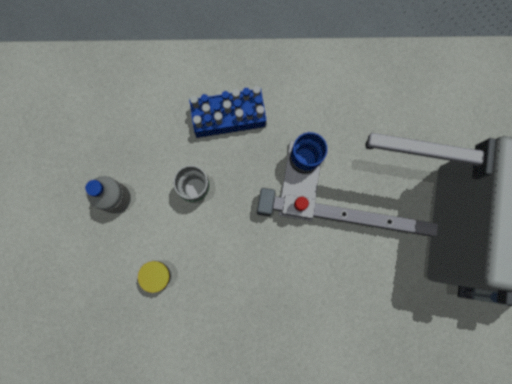

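View pics/wrist0.png

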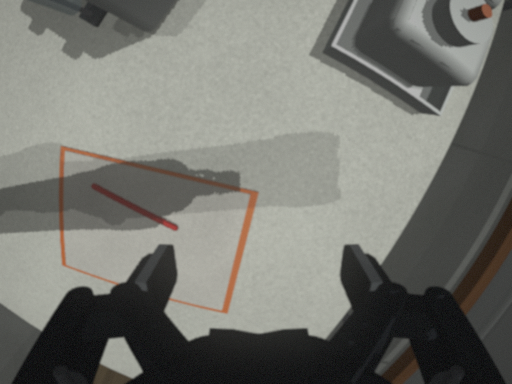

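The scene view shows the housing at left, the tube to about (250,212), the knob at (223,199), the blue cup at (218,243) and the white cup at (310,214). The top view shows the blue cup at (309,152), the knob at (302,203), the white cup at (191,184), the jar at (154,277), the bottle at (105,193) and the rack at (228,112). I'll enlarge both for exact pixels.

```bash
python3 - <<'E'
import cv2
a=cv2.imread("pics/top0.png")[120:240,160:360]; cv2.imwrite("pics/topc.png",cv2.resize(a,None,fx=4,fy=4,interpolation=cv2.INTER_CUBIC))
a=cv2.imread("pics/top0.png")[100:250,330:512]; cv2.imwrite("pics/topd.png",cv2.resize(a,None,fx=4,fy=4,interpolation=cv2.INTER_CUBIC))
a=cv2.imread("pics/scene0.png")[140:290,160:350]; cv2.imwrite("pics/scenec.png",cv2.resize(a,None,fx=4,fy=4,interpolation=cv2.INTER_CUBIC))
E
```

```text
(no output)
```

View pics/topc.png

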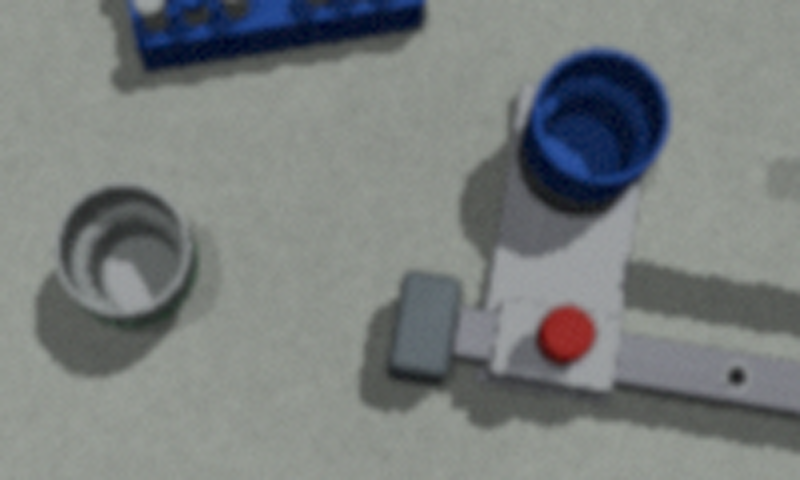

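View pics/topd.png

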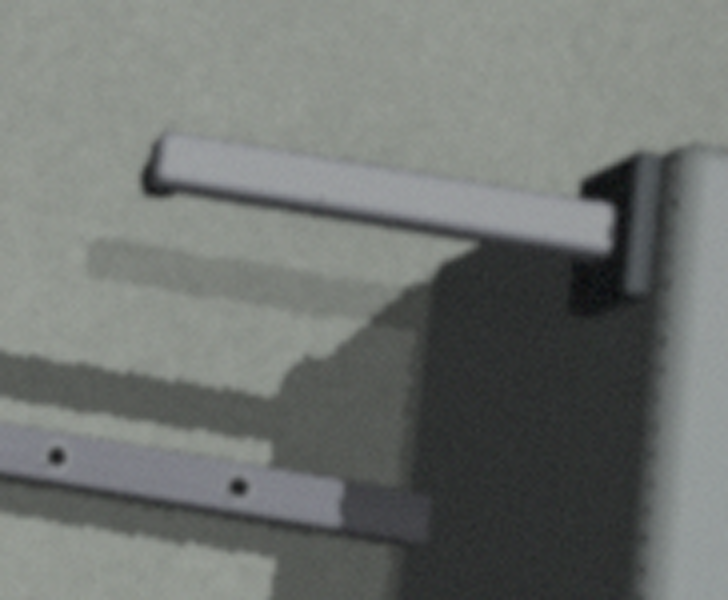

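View pics/scenec.png

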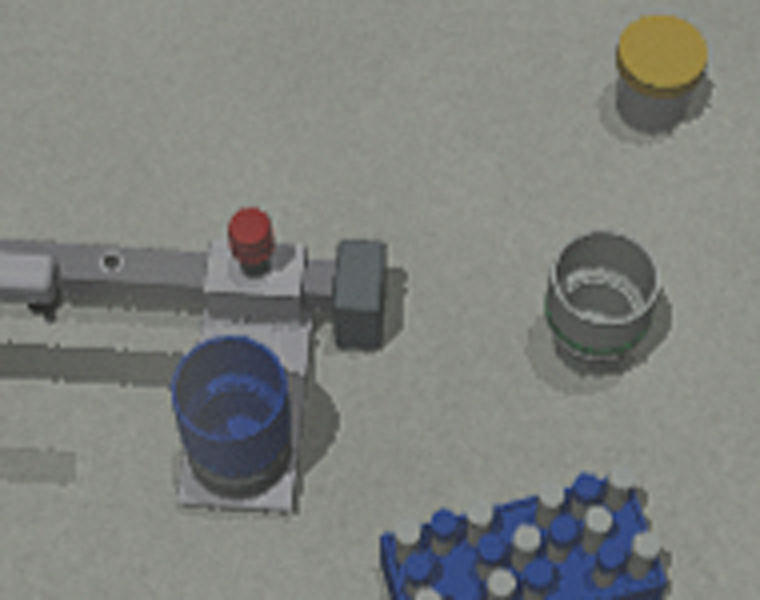

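```bash
cat > h.py <<'E'
import numpy as np, cv2
from scipy.spatial.transform import Rotation as R
from bench import readout, grab_frame, workorder, r
def pix2z(f,u,v,z):
    Rm=R.from_rotvec(f["rvec"]).as_matrix(); C=-Rm.T@f["tvec"]
    x,y=(u-f["cx"])/f["fx"],(v-f["cy"])/f["fy"]
    if f.get("fish"):
        rr=np.hypot(x,y); k=np.sin(rr)/max(rr,1e-9); d=np.array([x*k,y*k,np.cos(rr)])
    else: d=np.array([x,y,1.])
    d=Rm.T@d; return C+d*(z-C[2])/d[2]
def frame(n,save=None):
    f=grab_frame(n); f["fish"]=(n=="wrist")
    if save: cv2.imwrite(f"pics/{save}.png",f["pixels"][:,:,::-1])
    return f
def proj(f,P):
    p=R.from_rotvec(f["rvec"]).apply(P)+f["tvec"]
    if f.get("fish"):
        rr=np.hypot(p[0],p[1]); th=np.arctan2(rr,p[2]); k=th/max(rr,1e-9); x,y=p[0]*k,p[1]*k
    else: x,y=p[0]/p[2],p[1]/p[2]
    return np.array([f["cx"]+f["fx"]*x,f["cy"]+f["fy"]*y])
def totool(P,yaw=None):
    """shift (mm) in tool axes from measured TCP to world P"""
    o=readout.get_obs(); return R.from_rotvec(o["orientation"]).inv().apply(np.array(P)-o["tcp_pos"])*1e3
E
python3 - <<'E'
from h import *
np.set_printoptions(precision=4,suppress=True)
t=frame("top"); s=frame("scene")
for n,z,a,b in [("white",.092,(191.5,183),(311,209.5)),("blue",.110,(309.5,149.5),(217.6,238)),("knob",.113,(301.5,203.25),(222.5,196.5)),("hole0",.055,(344.1,214.1),(188,205.5)),("hole3",.055,(389.5,221.75),None),("jar",.068,(154,277),(325,154)),("cap",.15,(94,188),(382,185)),("rackTL",.084,(195,95),None),("armend",.225,(371,141),None),("armroot",.225,(482,157),None)]:
    print(n,pix2z(t,*a,z), pix2z(s,*b,z) if b else "")
o=readout.get_obs(); print(R.from_rotvec(o["orientation"]).as_matrix())
E
```

```text
white [0.6111 0.2438 0.092 ] [0.6175 0.2457 0.092 ]
blue [0.6691 0.0195 0.11  ] [0.6757 0.0197 0.11  ]
knob [0.5669 0.0382 0.113 ] [0.5705 0.0384 0.113 ]
hole0 [ 0.5512 -0.052   0.055 ] [ 0.5528 -0.0501  0.055 ]
hole3 [ 0.5348 -0.1405  0.055 ] 
jar [0.4356 0.3169 0.068 ] [0.4437 0.3164 0.068 ]
cap [0.5948 0.4099 0.15  ] [0.6024 0.4099 0.15  ]
rackTL [0.7887 0.2385 0.084 ] 
armend [ 0.6547 -0.0656  0.225 ] 
armroot [ 0.6254 -0.2461  0.225 ] 
[[ 0.4266 -0.9044 -0.0004]
 [-0.9044 -0.4266  0.0007]
 [-0.0009  0.0001 -1.    ]]
```

```bash
python3 - <<'E'
from h import *
np.set_printoptions(precision=4,suppress=True)
w=frame("wrist"); Rm=R.from_rotvec(w["rvec"]).as_matrix(); C=-Rm.T@w["tvec"]
o=readout.get_obs(); T=R.from_rotvec(o["orientation"])
print("cam in tool",T.inv().apply(C-o["tcp_pos"]),"axis",T.inv().apply(Rm[2]))
# target yaw: tool x -> diluter x (azimuth -10.4), relative to now (-64.7): world +54.3 => tool z -54.3
D=lambda a,x,y:(0.552+x*np.cos(a)-y*np.sin(a), -0.051+x*np.sin(a)+y*np.cos(a))
a=np.deg2rad(-10.4)
for n,p in [("knob",(0,.09)),("cup",(.105,.09)),("nozzle",(.105,0))]: print(n,D(a,*p))
for p in [(-.12,-.185),(.12,-.185),(-.12,-.395)]: print("house",D(a,*p))
for P in [(.614,.245,.30),(.614,.245,.40)]: print(totool(P), o["clock"])
E
```

```text
cam in tool [-0.0008 -0.0764 -0.1409] axis [0.0003 0.2996 0.9541]
knob (np.float64(0.5682467230725504), np.float64(0.03752143237320473))
cup (np.float64(0.6715217275079559), np.float64(0.018566922121895937))
nozzle (np.float64(0.6552750044354055), np.float64(-0.06995451025130879))
house (np.float64(0.4005753816310402), np.float64(-0.21129842467040919))
house (np.float64(0.6366325346262528), np.float64(-0.25462301953054356))
house (np.float64(0.36266636112842254), np.float64(-0.41784843354122025))
[-634.4934 -659.824   -68.6725] 0.3
[-634.5522 -659.8197 -168.6725] 0.3
```

```bash
python3 -m handwheel '0 0 -60 0 0 0 85; 0 0 -120 0 0 0 85; -20 -20 -170 0 0 0 85; -60 -62 -170 0 0 -6 85; -100 -104 -170 0 0 -12 85; -141 -147 -170 0 0 -18 85; -182 -190 -170 0 0 -24 85; -223 -233 -170 0 0 -30 85; -265 -276 -170 0 0 -36 85; -306 -319 -170 0 0 -42 85; -348 -362 -170 0 0 -48 85; -390 -405 -170 0 0 -54 85'; python3 -c "
from h import *
f=frame('wrist','w1')
o=readout.get_obs();print(o['joints']);print(totool((.614,.245,.052)))"
```

```text
clock: 1.8
tcp_pos: [0.4882, -0.0832, 0.4016]
orientation: [3.128, -0.289, 0.001]
contact_force: [0.7, -0.9, 0.0]
grip_width: 0.0852
[ 0.45788775  0.0833693  -0.46023766  1.7030067   0.03354999  1.36155301
 -0.17661829]
[  67.87938334 -333.2957344   351.42589038]
```

```bash
python3 -m handwheel '12 -60 0 0 0 0 85; 24 -120 30 0 0 0 85; 36 -175 70 0 0 0 85; 47 -230 120 0 0 0 85; 58 -285 170 0 0 0 85; 68 -333 210 0 0 0 85; 68 -333 240 0 0 0 85; 68 -333 240 0 0 0 85'; python3 -c "
from h import *
f=frame('wrist','w2')
o=readout.get_obs();print(totool((.614,.245,.052)))
for z in (.092,):
  print([proj(f,(.614+.03*np.cos(a),.245+.03*np.sin(a),z)).round(1) for a in (0,1.57,3.14,4.71)])"
```

```text
clock: 2.85
tcp_pos: [0.6138, 0.2306, 0.156]
orientation: [3.126, -0.288, -0.013]
contact_force: [0.0, -1.2, 0.6]
grip_width: 0.0845
[ -3.9760942  -15.10337537 107.09331249]
[array([297.4, 183.4]), array([248.5, 150.1]), array([216.1, 197.6]), array([263.6, 228. ])]
```

View pics/w2.png

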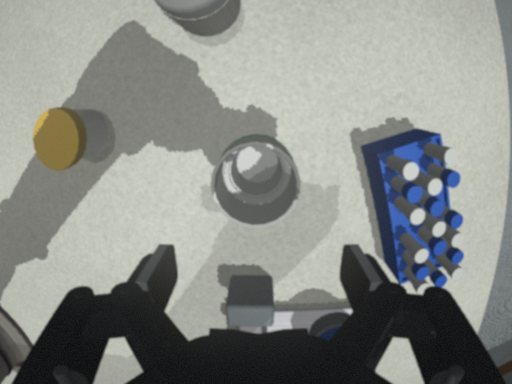

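```bash
python3 -c "
from h import *
np.set_printoptions(precision=4,suppress=True)
f=frame('wrist','w3')
o=readout.get_obs();print(o['tcp_pos'],o['orientation'],o['clock'])
im=cv2.imread('pics/w3.png')
for a in np.arange(0,6.28,.4):
  u=proj(f,(.614+.033*np.cos(a),.245+.033*np.sin(a),.092)); cv2.circle(im,tuple(int(x) for x in u.round()),1,(0,0,255),-1)
c=im[100:330,150:370]; cv2.imwrite('pics/w3c.png',cv2.resize(c,None,fx=2.6,fy=2.6,interpolation=cv2.INTER_CUBIC))"
```

```text
[0.617  0.229  0.1614] [ 3.1271 -0.2945 -0.0006] 2.95
```

View pics/w3c.png

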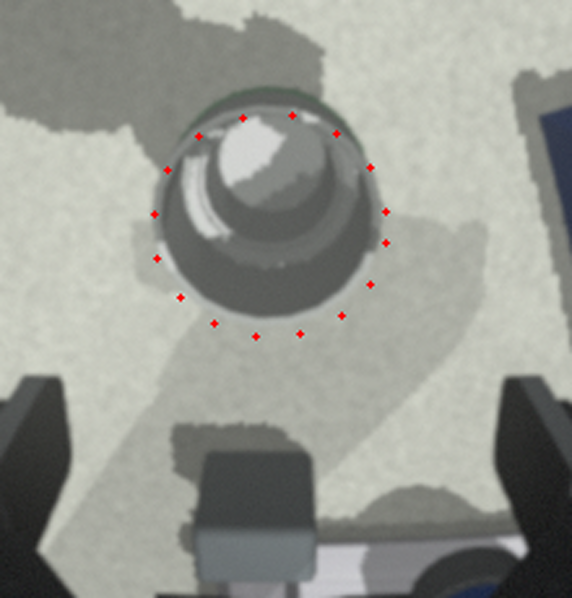

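```bash
python3 -c "
from h import *
np.set_printoptions(precision=4,suppress=True)
f=frame('wrist','w4')
o=readout.get_obs();print(o['tcp_pos'],o['orientation'],o['clock'])
print(pix2z(f,253.8,181.2,.092))
im=cv2.imread('pics/w4.png')
P=np.array((.614,.249))
for a in np.arange(0,6.28,.4):
  u=proj(f,(P[0]+.033*np.cos(a),P[1]+.033*np.sin(a),.092)); cv2.circle(im,tuple(int(x) for x in u.round()),1,(0,0,255),-1)
c=im[100:330,150:370]; cv2.imwrite('pics/w4c.png',cv2.resize(c,None,fx=2.6,fy=2.6,interpolation=cv2.INTER_CUBIC))"
```

```text
[0.6178 0.2287 0.1628] [-3.1274  0.2962 -0.003 ] 3.0
[0.6169 0.2492 0.092 ]
```

View pics/w4c.png

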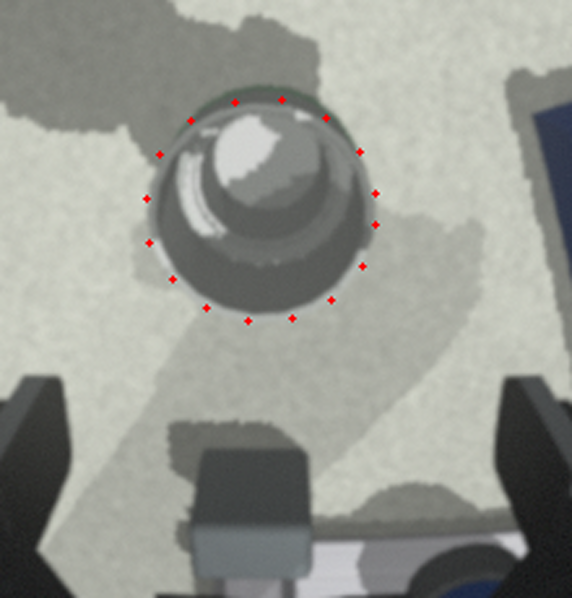

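```bash
python3 -m handwheel '-5 -18 15 0 0 0 85; -5 -18 40 0 0 0 85; -5 -18 65 0 0 0 85; -5 -18 90 0 0 0 85; -5 -18 108 0 0 0 85; -5 -18 108 0 0 0 85; -5 -18 108 0 0 0 60; -5 -18 108 0 0 0 60; -5 -18 108 0 0 0 60; -5 -18 108 0 0 0 60' 30; python3 -c "
from h import *
f=frame('wrist','w5');o=readout.get_obs();print(o['tcp_pos'],o['orientation'],o['grip_width'],o['contact_force'])"
```

```text
clock: 4.25
tcp_pos: [0.616, 0.2489, 0.0548]
orientation: [-3.126, 0.294, -0.003]
contact_force: [-1.3, 0.1, 7.1]
grip_width: 0.0644
[0.6159903  0.2488822  0.05478142] [-3.12646824e+00  2.93955366e-01 -2.99641039e-03] 0.06457728811032876 [-1.20331596  0.95426314  6.0555271 ]
```

View pics/w5.png

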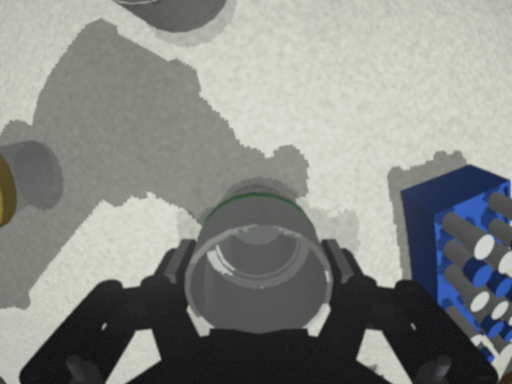

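View pics/w1.png

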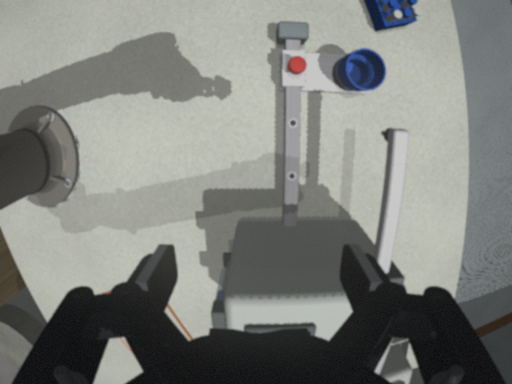

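```bash
python3 -m handwheel '0 0 -10 0 0 0 60; 0 0 -35 0 0 0 60; 0 0 -60 0 0 0 60; 0 0 -90 0 0 0 60; 0 0 -120 0 0 0 60; 0 0 -138 0 0 0 60; 0 0 -138 0 0 0 60; 0 0 -138 0 0 0 60' 30; python3 -c "
from h import *
f=frame('top','t2');f=frame('scene','s2');o=readout.get_obs();print(o['tcp_pos'],o['orientation'],o['grip_width'],o['contact_force'])"
```

```text
clock: 5.3
tcp_pos: [0.6147, 0.2475, 0.19]
orientation: [3.127, -0.294, -0.002]
contact_force: [0.1, 0.6, -1.2]
grip_width: 0.0646
[0.61455246 0.24760754 0.18975347] [ 3.12650469 -0.29399845 -0.00331783] 0.06456186619861173 [-0.23766799 -0.6720167  -1.03694006]
```

View pics/s2.png

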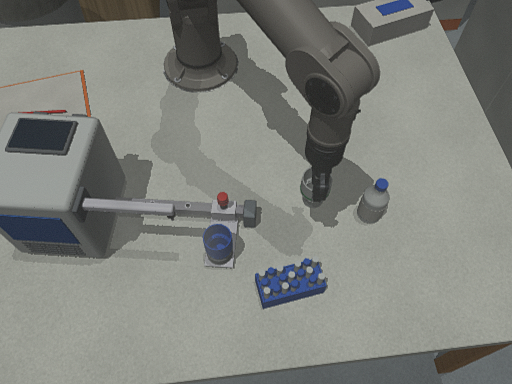

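View pics/t2.png

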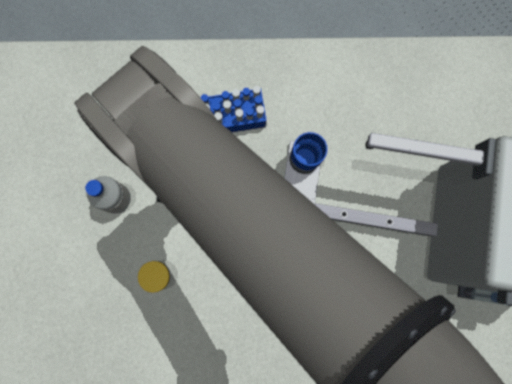

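```bash
python3 -c "
from h import *
a=cv2.imread('pics/w1.png')[10:140,270:410]; cv2.imwrite('pics/w1c.png',cv2.resize(a,None,fx=5,fy=5,interpolation=cv2.INTER_CUBIC))"
```

```text
(no output)
```

View pics/w1c.png

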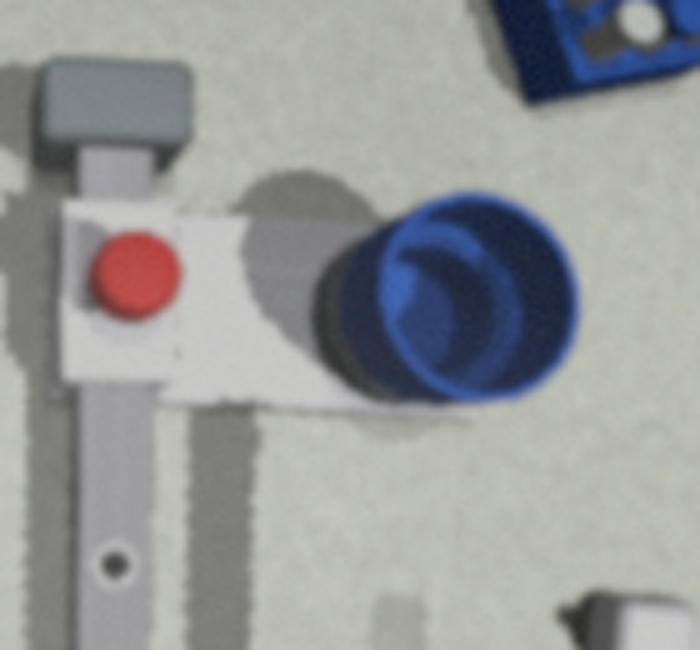

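```bash
python3 -c "
from h import *
np.set_printoptions(precision=4,suppress=True)
w=frame('wrist','w6'); Rm=R.from_rotvec(w['rvec']); o=readout.get_obs(); T=R.from_rotvec(o['orientation'])
C=-Rm.inv().apply(w['tvec']); pt=T.inv().apply(C-o['tcp_pos']); RT=Rm*T  # tool->cam
T1=R.from_rotvec([3.128,-.289,.001]); p1=np.array([.4882,-.0832,.4016])
R1=RT*T1.inv(); C1=p1+T1.apply(pt); f=dict(w); f['rvec']=R1.as_rotvec(); f['tvec']=-R1.apply(C1)
print(pt)
print('blue',pix2z(f,365.8,69.8,.110),'knob',pix2z(f,297.4,65,.113),'hole',pix2z(f,293,122.8,.055))
for n,z,a in [('x',.11,(.673,.021))]: print(proj(f,(*a,z)))
print(totool((.674,.0215,.19)))"
```

```text
[-0.0009 -0.0771 -0.1409]
blue [0.6691 0.0179 0.11  ] knob [0.5667 0.0365 0.113 ] hole [ 0.5519 -0.0506  0.055 ]
[367.828   67.5512]
[100.4845 211.1759  -0.0431]
```

```bash
python3 -m handwheel '16 34 0 0 0 0 60; 36 78 0 0 0 0 60; 56 122 0 0 0 0 60; 76 166 0 0 0 0 60; 92 200 0 0 0 0 60; 98 212 0 0 0 0 60; 98 212 0 0 0 0 60; 98 212 0 0 0 0 60; 98 212 0 0 0 0 60' 30; python3 -c "
from h import *
f=frame('wrist','w7');f=frame('top','t3');s=frame('scene','s3');o=readout.get_obs();print(o['tcp_pos'],o['orientation'],o['grip_width'],o['contact_force'])
for n in ('s3','t3'):
  a=cv2.imread(f'pics/{n}.png'); a=a[140:290,160:310] if n=='s3' else a[80:230,240:420]; cv2.imwrite(f'pics/{n}c.png',cv2.resize(a,None,fx=4,fy=4,interpolation=cv2.INTER_CUBIC))"
```

```text
clock: 6.58
tcp_pos: [0.6716, 0.0239, 0.1914]
orientation: [-3.127, 0.289, 0.0]
contact_force: [0.2, 1.0, -0.5]
grip_width: 0.0649
[0.67184657 0.02260336 0.19140079] [-3.12781152e+00  2.91980780e-01 -8.43957254e-05] 0.06470911968637719 [ 0.1808268  -0.07153425 -0.7781207 ]
```

View pics/s3c.png

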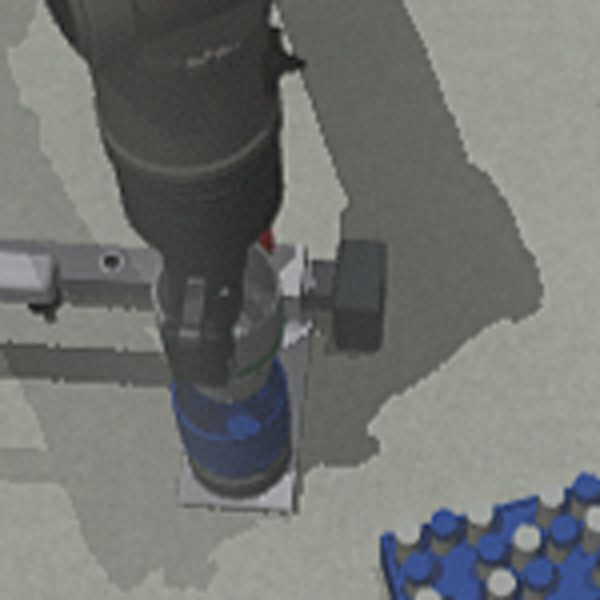

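View pics/t3c.png

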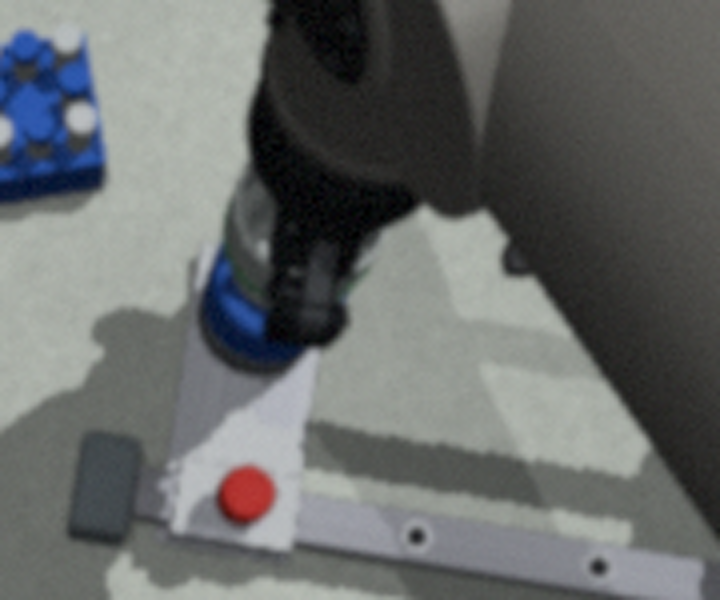

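View pics/w7.png

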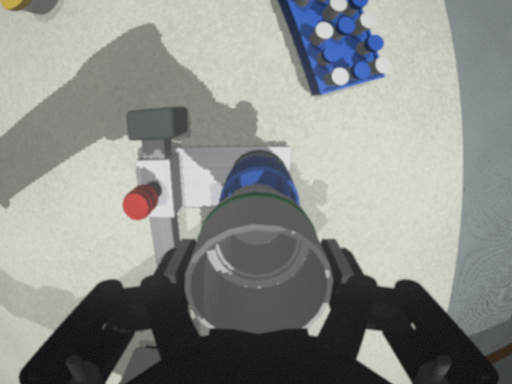

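```bash
python3 -c "
from h import *
f=frame('scene','s4')
im=f['pixels'][:,:,::-1].copy()
o=readout.get_obs();p=o['tcp_pos'];zb=p[2]-.0548;print(p,zb)
def ring(c,rad,z,col):
  pts=np.array([proj(f,(c[0]+rad*np.cos(a),c[1]+rad*np.sin(a),z)) for a in np.arange(0,6.29,.05)])
  P=((pts-[160,140]+.5)*4-.5); cv2.polylines(big,[P.round().astype(int)],True,col,1)
big=cv2.resize(im[140:290,160:310],None,fx=4,fy=4,interpolation=cv2.INTER_CUBIC)
for z,rad in ((zb,.024),(zb+.042,.033),(zb+.092,.033)): ring(p,rad,z,(0,0,255))
ring((.672,.0195),.033,.110,(0,255,255))
cv2.imwrite('pics/s4c.png',big); cv2.imwrite('pics/s4f.png',im)"
```

```text
[0.67191077 0.02232025 0.19137508] 0.1365750834412039
```

View pics/s4c.png

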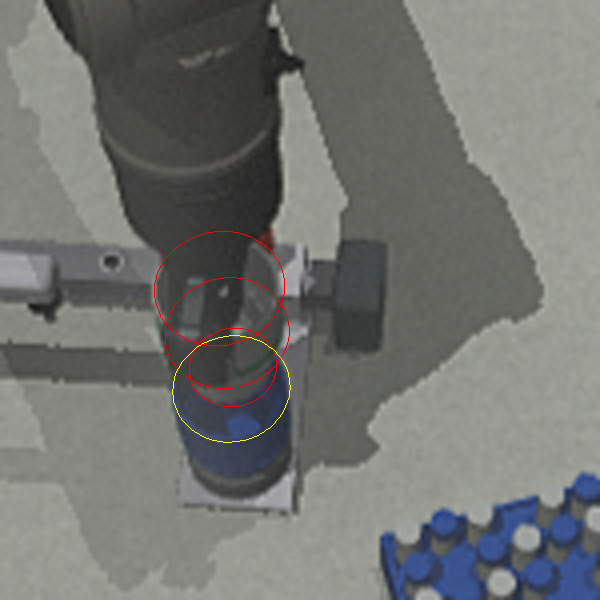

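View pics/s4f.png

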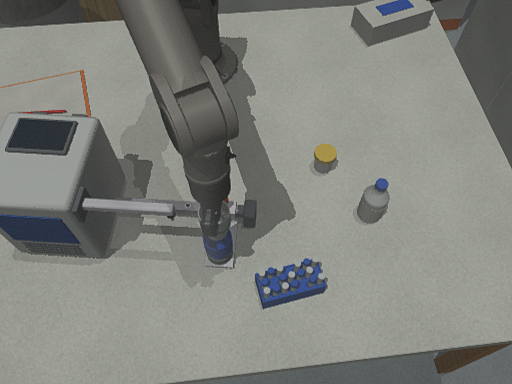

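```bash
python3 -m handwheel '1.5 1.2 5 0 0 0 60; 1.5 1.2 12 0 0 0 60; 1.5 1.2 18 0 0 0 60; 1.5 1.2 24 0 0 0 60; 1.5 1.2 30 0 0 0 60; 1.5 1.2 36 0 0 0 60; 1.5 1.2 42 0 0 0 60; 1.5 1.2 47 0 0 0 60; 1.5 1.2 52 0 0 0 60; 1.5 1.2 57 0 0 0 60; 1.5 1.2 57 0 0 0 60' 30; python3 -c "
from h import *
f=frame('scene','s5');f=frame('wrist','w8');o=readout.get_obs();print(o['tcp_pos'],o['orientation'],o['grip_width'],o['contact_force'],o['moment'])
a=cv2.imread('pics/s5.png')[140:290,160:310]; cv2.imwrite('pics/s5c.png',cv2.resize(a,None,fx=4,fy=4,interpolation=cv2.INTER_CUBIC))"
```

```text
clock: 8.15
tcp_pos: [0.673, 0.02, 0.1338]
orientation: [3.128, -0.294, -0.001]
contact_force: [0.3, 0.6, -1.3]
grip_width: 0.0646
[0.67332513 0.02014627 0.13435999] [-3.12773510e+00  2.94144696e-01 -1.68901405e-04] 0.06455205404666785 [-0.09797121 -0.34986745 -0.54018349] [ 0.02640447 -0.030347    0.01875435]
```

View pics/s5c.png

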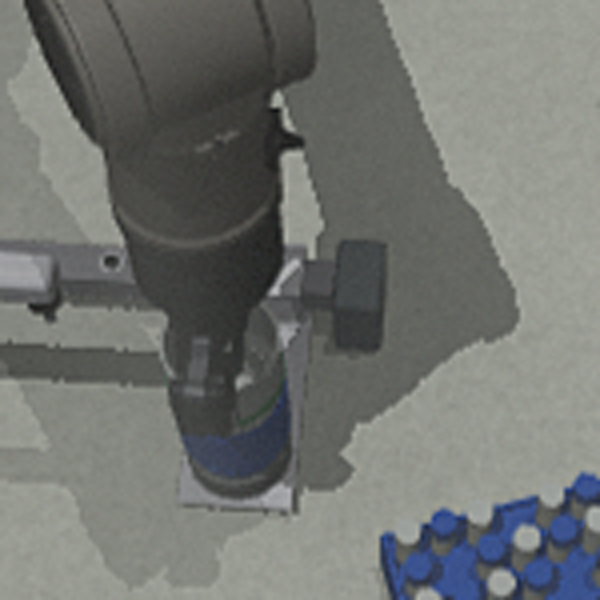

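View pics/w8.png

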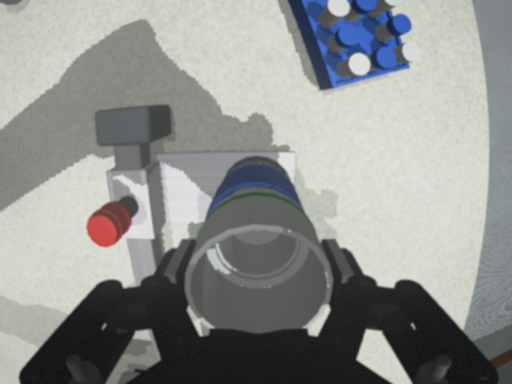

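```bash
python3 -m handwheel '0 0 3 0 0 0 60; 0 0 5 0 0 0 60; 0 0 7 0 0 0 60; 0 0 8.5 0 0 0 60; 0 0 9.5 0 0 0 60; 0 0 9.5 0 0 0 60' 30; python3 -c "
from h import *
o=readout.get_obs();print(o['contact_force'],o['moment'])"
```

```text
clock: 9.0
tcp_pos: [0.6732, 0.0201, 0.1247]
orientation: [3.128, -0.294, -0.0]
contact_force: [0.8, -0.6, -1.0]
grip_width: 0.0645
[ 0.7700601  -0.60278576 -1.0139348 ] [-0.00791097  0.07089109  0.01181792]
```

```bash
python3 -m handwheel '0 0 1 0 0 0 60; 0 0 2 0 0 0 60; 0 0 2.5 0 0 0 60; 0 0 2.5 0 0 0 60' 30; python3 -c "
from h import *
f=frame('wrist','w9');o=readout.get_obs();print(o['tcp_pos'],o['contact_force'],o['moment'])"
```

```text
clock: 9.5
tcp_pos: [0.6738, 0.0202, 0.1229]
orientation: [-3.128, 0.294, -0.002]
contact_force: [0.7, -0.9, 3.6]
grip_width: 0.0644
[0.67378288 0.0201871  0.1228602 ] [1.16091471 0.14684234 2.30931465] [-0.05044091 -0.20779469  0.02166948]
```

View pics/w9.png

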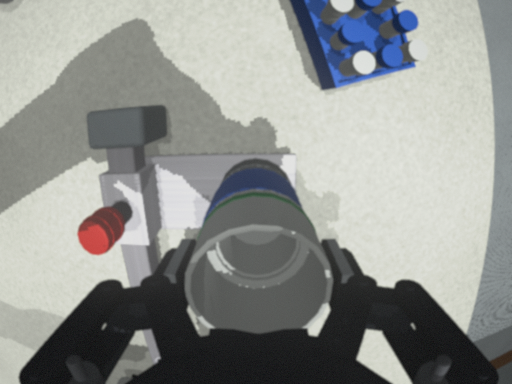

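```bash
python3 -m handwheel '0 0 0.6 0 0 0 60; 0 0 0.6 0 0 0 60' 30; python3 -c "
from h import *
o=readout.get_obs();print(o['tcp_pos'],o['contact_force'],o['moment'])"
```

```text
clock: 9.8
tcp_pos: [0.6742, 0.0202, 0.1227]
orientation: [-3.127, 0.294, -0.004]
contact_force: [0.6, 0.1, 5.5]
grip_width: 0.0648
[0.67423455 0.02021058 0.12273333] [0.55844512 0.06046817 5.49237148] [-0.06081803 -0.26863612 -0.02611558]
```

```bash
python3 -m handwheel '0 0 -1 0 0 0 85; 0 0 -1 0 0 0 85; 0 0 -1 0 0 0 85; 0 0 -1 0 0 0 85; 0 0 -15 0 0 0 85; 0 0 -40 0 0 0 85; 0 0 -75 0 0 0 85; 0 0 -110 0 0 0 85; 0 0 -110 0 0 0 85; 0 0 -110 0 0 0 85'; python3 -c "
from h import *
np.set_printoptions(precision=4,suppress=True)
f=frame('wrist','w10');s=frame('scene','s6');t=frame('top','t6');o=readout.get_obs();print(o['tcp_pos'],o['orientation'],o['contact_force'],o['grip_width'],f['rvec'],f['tvec'])
a=cv2.imread('pics/s6.png')[140:290,160:310]; cv2.imwrite('pics/s6c.png',cv2.resize(a,None,fx=4,fy=4,interpolation=cv2.INTER_CUBIC))"
```

```text
clock: 11.05
tcp_pos: [0.6731, 0.02, 0.232]
orientation: [3.128, -0.294, 0.0]
contact_force: [0.2, -1.1, -0.3]
grip_width: 0.0849
[0.6726 0.0199 0.2306] [ 3.1274 -0.294  -0.003 ] [ 0.1825  0.1949 -0.8641] 0.08491171707105855 [-2.8251  0.2647  0.0389] [-0.6573  0.0997  0.4216]
```

View pics/s6c.png

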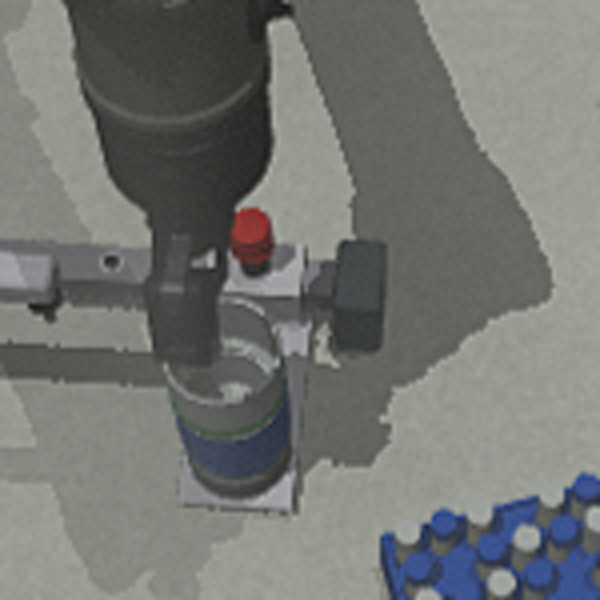

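View pics/w10.png

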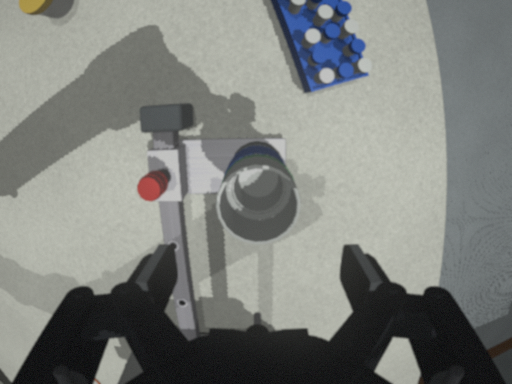

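View pics/t6.png

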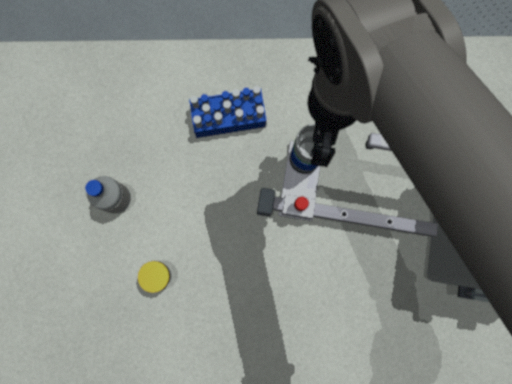

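View pics/s6.png

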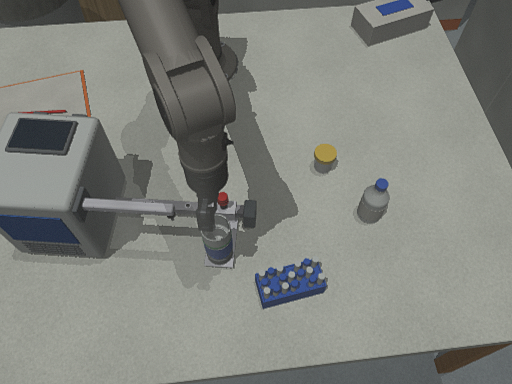

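```bash
python3 -c "
from h import *
np.set_printoptions(precision=4,suppress=True)
f=dict(fx=297.3186,fy=297.3186,cx=258.2435,cy=192.8558,rvec=np.array([-2.8251,.2647,.0389]),tvec=np.array([-.6573,.0997,.4216]),fish=True)
a=cv2.imread('pics/w10.png')[90:290,120:320]; cv2.imwrite('pics/w10c.png',cv2.resize(a,None,fx=3,fy=3,interpolation=cv2.INTER_CUBIC))
o=readout.get_obs();print(o['joints'],o['tcp_pos'],o['tau'])
a=np.deg2rad(-10.6)
def ring(c,rad,z): 
  pts=np.array([proj(f,(c[0]+rad*np.cos(t),c[1]+rad*np.sin(t),z)) for t in np.arange(0,6.29,.1)]); return pts.min(0),pts.max(0)
print(ring((.568,.0378),.013,.113)); print(ring((.6724,.0195),.033,.160)); print(proj(f,(.552,-.051,.055)))"
```

```text
[ 0.2437  0.5299 -0.5325  1.5299  0.2832  1.1614 -0.53  ] [0.6726 0.0199 0.2306] [ -0.0145 -60.5059  -6.9286 -27.8804   0.0091   0.0068   0.0003]
(array([135.3528, 177.0885]), array([160.2079, 203.0098]))
(array([215.2084, 163.7785]), array([301.2238, 244.7412]))
[173.167 246.239]
```

View pics/w10c.png

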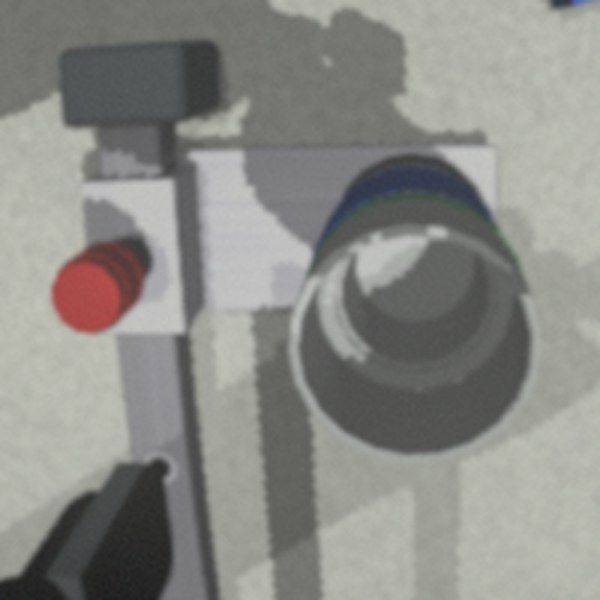

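```bash
python3 -m handwheel '-25 0 -20 0 0 0 85; -55 0 -20 0 0 -10 85; -85 0 -20 0 0 -20 85; -104 0 -20 0 0 -30 85; -104 0 -15 0 0 -40 85; -104 0 -10 0 0 -50 85; -104 0 -5 0 0 -60 85; -104 0 0 0 0 -70 70; -104 0 0 0 0 -80 60; -104 0 0 0 0 -90 52; -104 0 0 0 0 -90 52; -104 0 0 0 0 -90 52' 60; python3 -c "
from h import *
np.set_printoptions(precision=4,suppress=True)
f=frame('wrist','w11');s=frame('scene','s7');o=readout.get_obs();print(o['tcp_pos'],o['orientation'],o['contact_force'],o['grip_width'],f['rvec'],f['tvec'],o['joints'])
print(totool((.570,.039,.081)))
a=cv2.imread('pics/w11.png')[90:290,160:360]; cv2.imwrite('pics/w11c.png',cv2.resize(a,None,fx=3,fy=3,interpolation=cv2.INTER_CUBIC))
pts=np.array([proj(f,(.570+.013*np.cos(t),.039+.013*np.sin(t),.113)) for t in np.arange(0,6.29,.1)]); print(pts.min(0),pts.max(0))
"
```

```text
clock: 12.7
tcp_pos: [0.5709, 0.0394, 0.2313]
orientation: [-2.423, -1.999, 0.001]
contact_force: [-0.2, -0.7, -0.2]
grip_width: 0.0517
[0.571  0.0395 0.2316] [ 2.4217  2.0012 -0.0004] [-0.9561 -0.3786 -0.4697] 0.05229545641819623 [-2.2303 -1.8421 -0.284 ] [-0.1471 -0.5656  0.2121] [ 0.5106  0.4502 -0.9009  1.7604  0.3886  1.1209  0.8663]
[ -0.6362  -0.8539 150.5964]
[242.8126 173.7244] [271.3653 201.0894]
```

View pics/w11c.png

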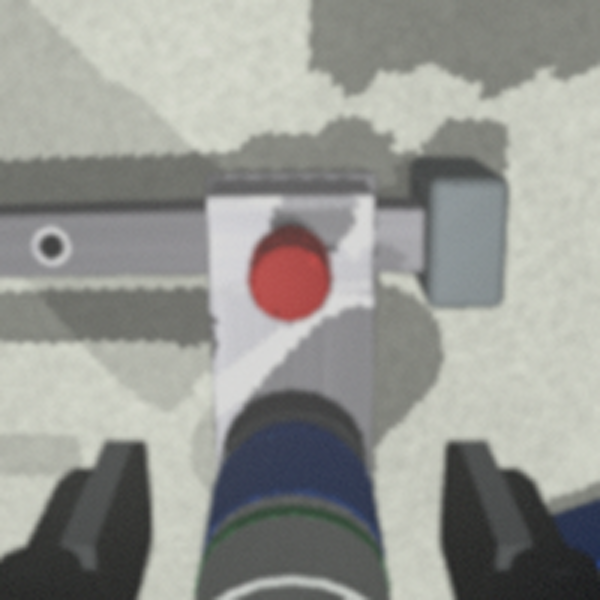

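View pics/s7.png

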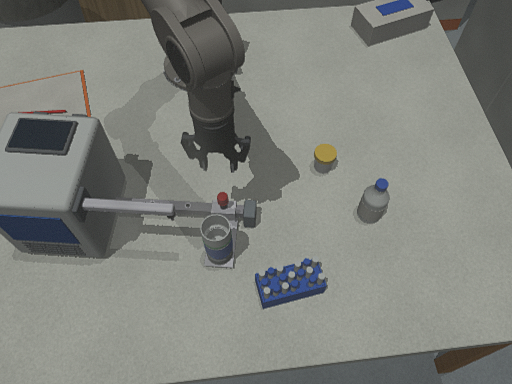

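```bash
python3 -c "
from h import *
np.set_printoptions(precision=4,suppress=True)
f=dict(fx=297.3186,fy=297.3186,cx=258.2435,cy=192.8558,rvec=np.array([-2.2303,-1.8421,-.284]),tvec=np.array([-.1471,-.5656,.2121]),fish=True)
k=pix2z(f,256.7,183.7,.113);h=pix2z(f,177,172,.055);print(k,h,np.rad2deg(np.arctan2((k-h)[1],(k-h)[0])),np.linalg.norm((k-h)[:2]))
print(totool((.568,.0393,.081)))
print([pix2z(f,160+u/3,90+v/3,.055) for u,v in ((2,207),(205,197))])"
```

```text
[0.5664 0.0394 0.113 ] [ 0.5517 -0.0494  0.055 ] 80.63756616461869 0.08998372540561932
[ -0.7186  -2.8746 150.5967]
[array([ 0.5332, -0.0645,  0.055 ]), array([0.5454, 0.0118, 0.055 ])]
```

```bash
python3 -m handwheel '-1 -3 30 0 0 0 52; -1 -3 60 0 0 0 52; -1 -3 85 0 0 0 52; -1 -3 105 0 0 0 52; -1 -3 125 0 0 0 52; -1 -3 140 0 0 0 52; -1 -3 150 0 0 0 52; -1 -3 150 0 0 0 52; -1 -3 150 0 0 0 52' 60; python3 -c "
from h import *
np.set_printoptions(precision=4,suppress=True)
f=frame('wrist','w12');s=frame('scene','s8');o=readout.get_obs();print(o['tcp_pos'],o['orientation'],o['contact_force'],o['grip_width'])
a=cv2.imread('pics/s8.png')[100:290,130:330]; cv2.imwrite('pics/s8c.png',cv2.resize(a,None,fx=3,fy=3,interpolation=cv2.INTER_CUBIC))
"
```

```text
clock: 13.92
tcp_pos: [0.5684, 0.0392, 0.0823]
orientation: [2.419, 2.003, 0.001]
contact_force: [0.4, -0.2, 0.4]
grip_width: 0.0521
[0.5684 0.0392 0.0824] [2.4192 2.0031 0.0015] [-0.0817  0.101   0.4786] 0.05165929213597955
```

View pics/w12.png

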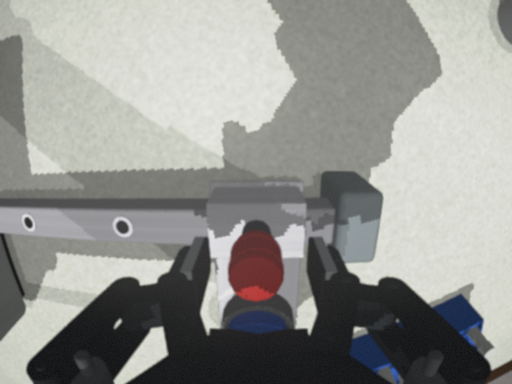

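View pics/s8c.png

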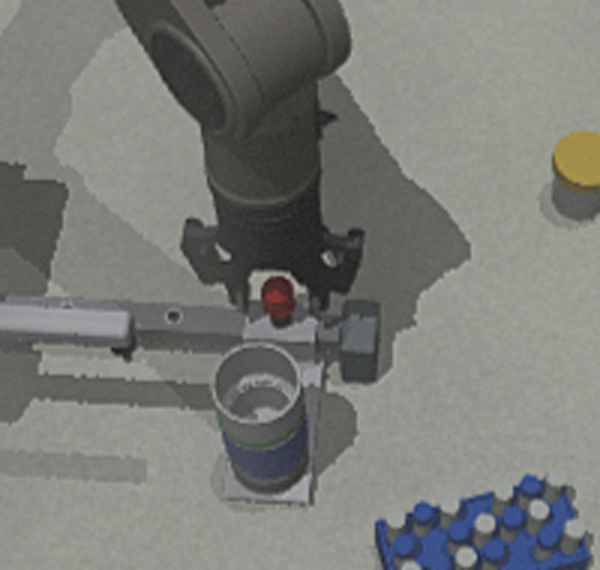

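```bash
python3 -m handwheel '0 0 0 0 0 0 38; 0 0 0 0 0 0 20; 0 0 0 0 0 0 20; 0 0 0 0 0 0 20; 0 0 0 0 0 0 20' 70; python3 -c "
from h import *
np.set_printoptions(precision=4,suppress=True)
f=frame('wrist','w13');o=readout.get_obs();print(o['tcp_pos'],o['orientation'],o['contact_force'],o['moment'],o['grip_width'])
"
```

```text
clock: 14.65
tcp_pos: [0.5681, 0.0388, 0.0823]
orientation: [2.419, 2.003, -0.0]
contact_force: [-1.4, -1.5, 4.6]
grip_width: 0.0244
[0.5682 0.0388 0.0823] [ 2.4193  2.0028 -0.0001] [-1.8568 -0.9728  5.6047] [-0.2281  0.3709 -0.0156] 0.024155619048743547
```

View pics/w13.png

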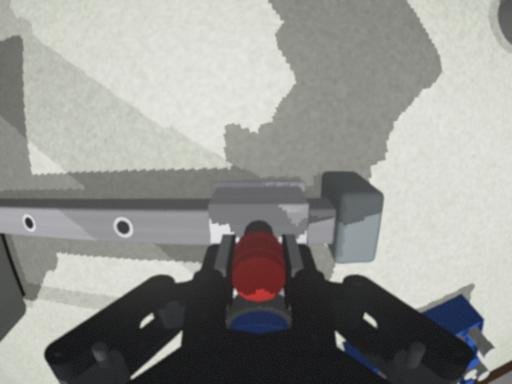

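```bash
python3 -m handwheel '0 0 -4 0 0 0 20; 0 0 -8 0 0 0 20; 0 0 -11 0 0 0 20; 0 0 -13.5 0 0 0 20; 0 0 -13.5 0 0 0 20; 0 0 -13.5 0 0 0 20' 70; python3 -c "
from h import *
np.set_printoptions(precision=4,suppress=True)
f=frame('wrist','w14');f=frame('scene','s9');o=readout.get_obs();print(o['tcp_pos'],o['orientation'],o['contact_force'],o['moment'],o['grip_width'])
a=cv2.imread('pics/s9.png')[100:290,130:330]; cv2.imwrite('pics/s9c.png',cv2.resize(a,None,fx=3,fy=3,interpolation=cv2.INTER_CUBIC))
"
```

```text
clock: 15.45
tcp_pos: [0.568, 0.0388, 0.095]
orientation: [2.42, 2.003, -0.0]
contact_force: [3.6, -1.0, -9.5]
grip_width: 0.0242
[0.568  0.0388 0.0951] [ 2.4198  2.0033 -0.0003] [ 3.1757 -1.6813 -8.7974] [-0.27   -0.8221 -0.0052] 0.02421480055539497
```

View pics/w14.png

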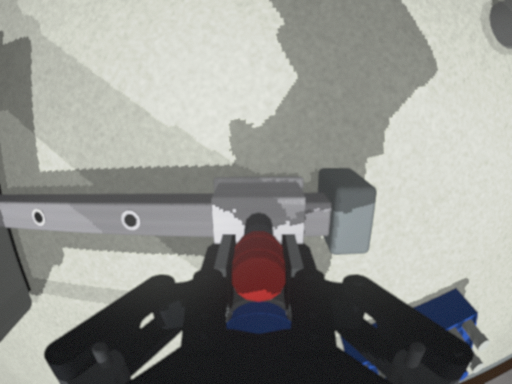

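View pics/s9c.png

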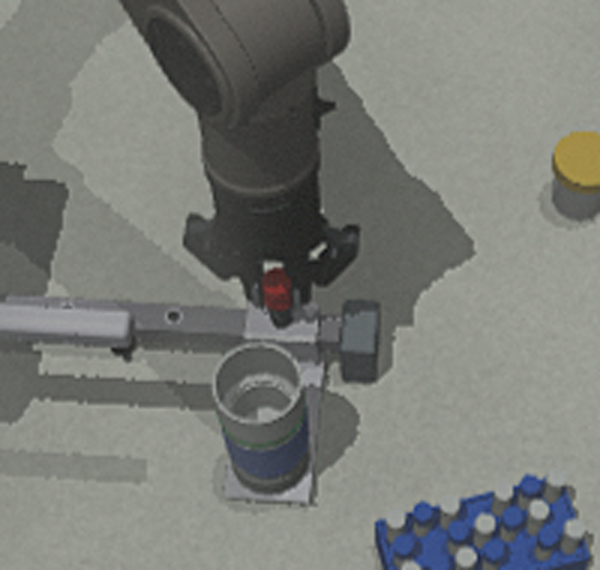

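```bash
python3 -m handwheel '-3 0 0 0 0 0 20; -9 0 0 0 0 0 20; -17 0.2 0 0 0 0 20; -26 0.2 0 0 0 0 20; -35 0.3 0 0 0 0 20; -44 0.4 0 0 0 0 20; -53 0.5 0 0 0 0 20; -61 0.5 0 0 0 0 20; -68 0.6 0 0 0 0 20; -74 0.6 0 0 0 0 20; -78 0.7 0 0 0 0 20; -78 0.7 0 0 0 0 20' 70; python3 -c "
from h import *
np.set_printoptions(precision=4,suppress=True)
f=frame('wrist','w15');f=frame('scene','s10');o=readout.get_obs();print(o['tcp_pos'],o['orientation'],o['contact_force'],o['moment'],o['grip_width'])
a=cv2.imread('pics/s10.png')[100:290,110:310]; cv2.imwrite('pics/s10c.png',cv2.resize(a,None,fx=3,fy=3,interpolation=cv2.INTER_CUBIC))
"
```

```text
clock: 17.05
tcp_pos: [0.5538, -0.0386, 0.0951]
orientation: [2.42, 2.003, -0.002]
contact_force: [1.0, -3.5, -9.9]
grip_width: 0.0239
[ 0.5538 -0.0382  0.0951] [ 2.4199  2.0031 -0.0016] [ 1.7628 -1.8416 -9.2561] [-0.3076 -0.5353 -0.0635] 0.02425045579371826
```

View pics/w15.png

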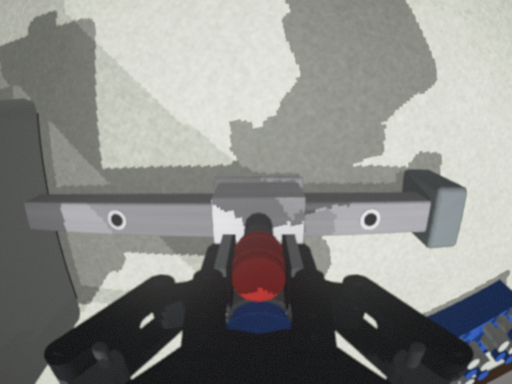

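View pics/s10c.png

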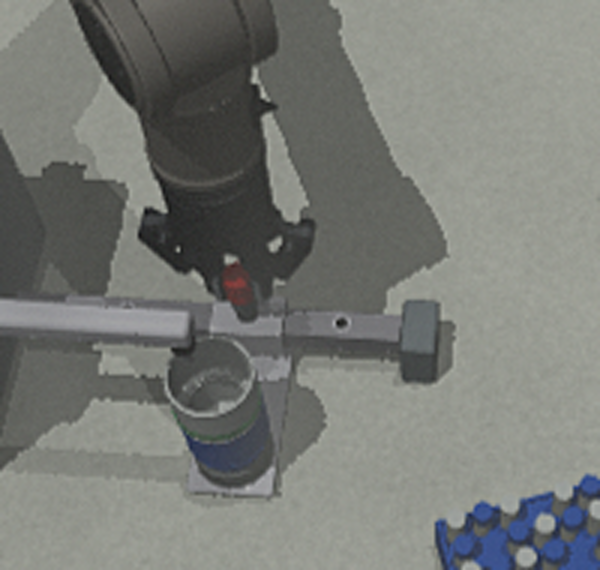

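```bash
python3 -m handwheel '-4 0 0 0 0 0 20; -8 0 0 0 0 0 20; -11 0.1 0 0 0 0 20; -11.8 0.1 0 0 0 0 20; -11.8 0.1 0 0 0 0 20; -11.8 0.1 0 0 0 0 20' 70; python3 -c "
from h import *
np.set_printoptions(precision=4,suppress=True)
o=readout.get_obs();print(o['tcp_pos'],o['orientation'],o['contact_force'],o['moment'],o['grip_width'])
d=o['tcp_pos']-np.array([.5681,.0388,.095]);print(np.hypot(*d[:2]))"
```

```text
clock: 17.9
tcp_pos: [0.5518, -0.0495, 0.0951]
orientation: [2.42, 2.004, -0.001]
contact_force: [1.8, -0.8, -9.3]
grip_width: 0.0244
[ 0.5518 -0.0495  0.0951] [ 2.4198  2.0035 -0.0009] [ 1.8284 -0.7774 -9.3221] [-0.0153 -0.3761  0.039 ] 0.024364100853153787
0.08981946499318298
```

```bash
python3 -m handwheel '0 0 2 0 0 0 20; 0 0 4 0 0 0 20; 0 0 6 0 0 0 20; 0 0 6 0 0 0 20' 70; python3 -c "
from h import *
np.set_printoptions(precision=4,suppress=True)
o=readout.get_obs();print(o['tcp_pos'],o['orientation'],o['contact_force'],o['moment'],o['grip_width'])"
```

```text
clock: 18.4
tcp_pos: [0.5518, -0.0495, 0.089]
orientation: [-2.42, -2.004, 0.001]
contact_force: [0.9, -0.5, -7.5]
grip_width: 0.0243
[ 0.5518 -0.0495  0.089 ] [-2.4197 -2.0035  0.0009] [ 0.9354 -0.5425 -7.522 ] [-0.2273 -0.1799  0.099 ] 0.02428893627751136
```

```bash
python3 -m handwheel '0 0 2 0 0 0 20; 0 0 4 0 0 0 20; 0 0 6 0 0 0 20; 0 0 6.7 0 0 0 20; 0 0 7.2 0 0 0 20; 0 0 7.2 0 0 0 20; 0 0 7.2 0 0 0 20' 70; python3 -c "
from h import *
np.set_printoptions(precision=4,suppress=True)
f=frame('wrist','w16');f=frame('scene','s11');t=frame('top','t11');o=readout.get_obs();print(o['tcp_pos'],o['orientation'],o['contact_force'],o['moment'],o['grip_width'])
a=cv2.imread('pics/s11.png')[100:290,110:310]; cv2.imwrite('pics/s11c.png',cv2.resize(a,None,fx=3,fy=3,interpolation=cv2.INTER_CUBIC))
"
```

```text
clock: 19.27
tcp_pos: [0.5519, -0.0496, 0.0823]
orientation: [2.42, 2.003, -0.001]
contact_force: [-3.0, -3.2, 0.7]
grip_width: 0.0243
[ 0.5519 -0.0496  0.0823] [ 2.4196  2.0031 -0.0008] [-4.2168 -3.4148  2.906 ] [-0.6715  0.7872  0.0563] 0.02396538254223346
```

View pics/w16.png

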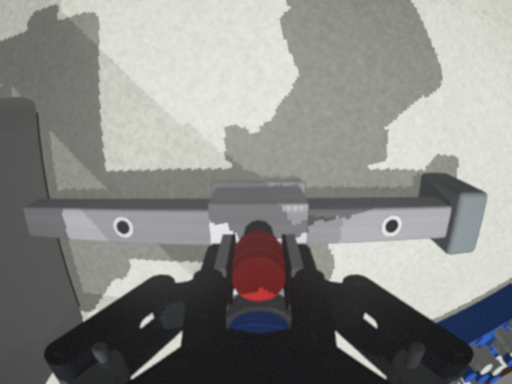

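View pics/s11c.png

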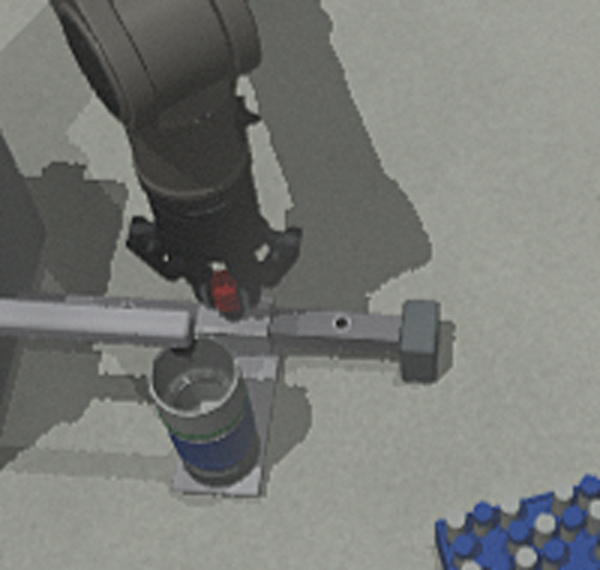

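View pics/t11.png

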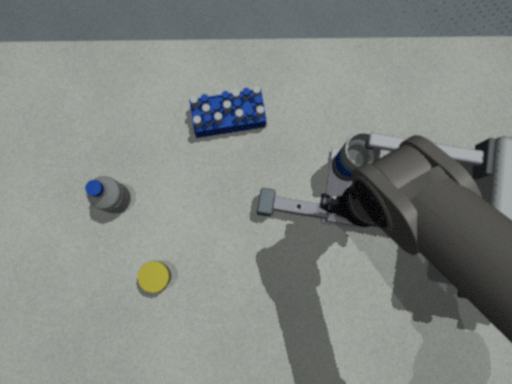

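```bash
python3 -m handwheel '0 0 0.5 0 0 0 20; 0 0 0.8 0 0 0 20; 0 0 0.8 0 0 0 20; 0 0 0.8 0 0 0 20; 0 0 0.8 0 0 0 20; 0 0 0.8 0 0 0 20' 70; python3 -c "
from h import *
np.set_printoptions(precision=4,suppress=True)
f=frame('scene','s12');o=readout.get_obs();print(o['tcp_pos'],o['orientation'],o['contact_force'],o['moment'],o['grip_width'])
a=cv2.imread('pics/s12.png')[100:290,110:310]; cv2.imwrite('pics/s12c.png',cv2.resize(a,None,fx=4,fy=4,interpolation=cv2.INTER_CUBIC)[:600])
"
```

```text
clock: 20.18
tcp_pos: [0.552, -0.0495, 0.0823]
orientation: [2.419, 2.003, -0.001]
contact_force: [-6.8, -4.4, 8.6]
grip_width: 0.0243
[ 0.552  -0.0495  0.0822] [ 2.4192  2.0028 -0.0012] [-6.8693 -4.2063 10.4943] [-0.7569  1.3599  0.0076] 0.024250472993384016
```

View pics/s12c.png

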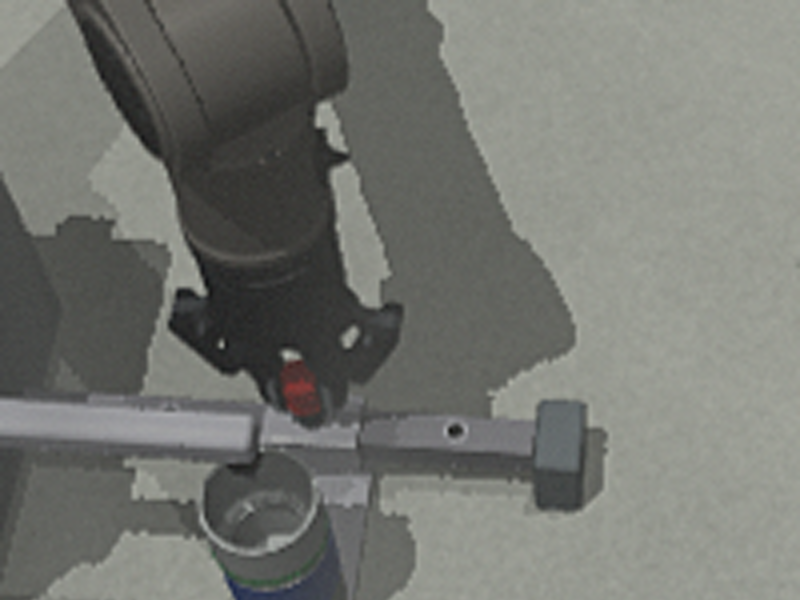

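The height stays at 0.0823 m while the push has risen to about 10 N, so the pin has bottomed. The white cup stands upright in the blue one under the nozzle. I'm handing in now.

```bash
python3 -c "
from bench import workorder; print(workorder.hand_in())"
```

```text
the job is handed in; nothing more can be done
None
```

The job is done and handed in at about 20 s, with the gripper still holding the knob.

- **Nesting:** I lowered the white cup into the blue one until it touched down. Its underside was then about 68 mm above the bench, which is the nested height, with about 5 N on it when I let go. Pictures afterwards show it upright, with its green band just above the blue rim.
- **Shuttle:** I lifted the knob about 12.7 mm and slid the shuttle 89.8 mm, against 90 mm wanted.
- **Pin:** It went down with only the spring's pull on the way. At the end the hand stood at 0.0823 m, the same height as when I gripped the knob. It stayed there as the push rose to about 10 N, so the pin is home. The two free holes also lie evenly on either side of the sleeve.
- **Bystanders:** The last top picture shows the jar, rack and bottle unmoved. I saw no contact with the nozzle in the pictures or the force readings.

**Checks that disagreed:**
- The cameras differed by up to about 7 mm on the cup positions and 4 mm on the knob. I used averages, trusting most the views that agreed with the cup's position once gripped.
- A side force of about 8 N remained on the hand at the end, from pressing the knob down.

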